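# Set out the graded pillar candles on their display board

### The job

Set out the set of four ivory pillar candles on the dark wooden display board, in order from thickest to thinnest, each standing upright on the steel drip plate at the bottom of the hollow that was cut for its size. Do not let a candle topple over, and leave the amber jar and the roll of stickers among them where they are.

Things in the scene. Friction and masses are not known exactly. Their poses are not given: they have to be found in the camera images.
- candle_a_center (a point): The thickest and tallest of four plain ivory pillar candles: an upright round wax cylinder 62 mm across and 69 mm tall, with a soft 6 mm wick standing on its top, about 188 g. This point is its centre, half-way up (34.5 mm over its foot); z is its axis, up. It stands loose on a flat 1 mm sheet of kraft paper. Best gripped 20 to 30 mm below its top, which keeps the palm off it.
- candle_b_center (a point): The second thickest of four plain ivory pillar candles: an upright round wax cylinder 49 mm across and 66 mm tall, with a soft 6 mm wick standing on its top, about 112 g. This point is its centre, half-way up (33 mm over its foot); z is its axis, up. It stands loose on a flat 1 mm sheet of kraft paper. Best gripped 20 to 30 mm below its top, which keeps the palm off it.
- candle_c_center (a point): The third thickest of four plain ivory pillar candles: an upright round wax cylinder 36 mm across and 63 mm tall, with a soft 6 mm wick standing on its top, about 58 g. This point is its centre, half-way up (31.5 mm over its foot); z is its axis, up. It stands loose on a flat 1 mm sheet of kraft paper. Best gripped 20 to 30 mm below its top, which keeps the palm off it.
- candle_d_center (a point): The thinnest and lowest of four plain ivory pillar candles: an upright round wax cylinder 23 mm across and 60 mm tall, with a soft 6 mm wick standing on its top, about 22 g. This point is its centre, half-way up (30 mm over its foot); z is its axis, up. It stands loose on a flat 1 mm sheet of kraft paper. Best gripped 20 to 30 mm below its top, which keeps the palm off it.
- plate_a: Steel drip plate, 71 mm across, 1 mm thick, fixed in the bottom of the widest hollow, at one end of the row: 74 mm across, 8 mm deep, mouth chamfered 3 mm. Origin: centre of its underside, 10 mm over the table; a candle's foot rests 11 mm over the table. z up, y along the row towards the widest hollow, x across the board. Fingers closing along x stay clear of the neighbouring candles.
- plate_b: Steel drip plate, 58 mm across, 1 mm thick, fixed in the bottom of the second widest hollow, 79.5 mm from the widest one, centre to centre: 61 mm across, 8 mm deep, mouth chamfered 3 mm. Origin: centre of its underside, 10 mm over the table; a candle's foot rests 11 mm over the table. z up, y along the row towards the widest hollow, x across the board. The board is of dark wood, 286 mm long (y), 104 mm wide (x), its top 18 mm over the table, fixed, turned any way round.
- plate_c: Steel drip plate, 45 mm across, 1 mm thick, fixed in the bottom of the third widest hollow, 66.5 mm from the second: 48 mm across, 8 mm deep, mouth chamfered 3 mm. Origin: centre of its underside, 10 mm over the table; a candle's foot rests 11 mm over the table. z up, y along the row towards the widest hollow, x across the board. A candle has 6 mm of play all round in its own hollow; any thicker one does not go in.
- plate_d: Steel drip plate, 32 mm across, 1 mm thick, fixed in the bottom of the narrowest hollow, at the other end of the row, 53.5 mm from the third: 35 mm across, 8 mm deep, mouth chamfered 3 mm. Origin: centre of its underside, 10 mm over the table; a candle's foot rests 11 mm over the table. z up, y along the row towards the widest hollow, x across the board. The four hollows stand in one straight row.
- jar_center (a point): Bystander: a closed amber glass jar with a black lid, 68 mm across, 78 mm tall, loose, standing among the candles. This point is its centre, 39 mm over its foot; z up.
- stickers_center (a point): Bystander: a white roll of stickers lying flat, 66 mm across, 30 mm tall, loose, among the candles. This point is its centre, 15 mm over its underside; z up. All other clutter is fixed and stands outside the work: a 15 mm high pen near y = 0 and x = 0.30, the rest more than 0.42 m to either side or nearer the robot than x = 0.31.

How it is judged:
By the outcome, as a careful person would: the job done as asked, in the order asked, and still so for the second after the job is handed in, with the robot touching nothing.
It also fails if it takes over 102 s, if anything falls off the work surface, if the arm or the gripper's body presses on something with over 40 N, if the wrist force passes 120 N, or if a joint passes its speed limit or range.

### The arm

A 6-joint arm with a two-finger parallel gripper is mounted at the origin on the work surface; the furniture and walls round the work are solid. World frame = base frame: x ahead of the robot, y to its left, z up, the work surface at z = 0. Lengths are in mm, angles in rad, forces in N, time in s.
With the tool pointing down it reaches from about 275 to 1000 mm from the base axis. Payload 8.4 kg.
Tool frame: the origin (TCP) lies midway between the tips of the shut fingers; the grasp point (between the pads) lies 19 mm behind it; z points along the fingers, y is the line along which they close (so a half turn about z gives the same grasp; the last joint's range is limited). The gripper opens to 85 mm and grips with 20 to 120 N. Pads are 22 mm wide; open, the fingers measure 114 mm over their backs; the gripper's body (76 mm by 85 mm) begins 54 mm behind the grasp point. The pads swing forward as they close: fully open they stand 13 mm farther back than shut.
Start: joints at [1.136, 0.353, 1.633, -0, 1.155, -0.002], TCP at [262.133, 567.375, 195.481] pointing down, gripper open.
Joint ranges: [-2.63, 2.63], [-0.92, 2.1], [0.06, 2.66], [-1.3, 4.44], [0, 2.69], [-3.02, 3.02]. Speed limits (rad/s): [2.22, 2.22, 2.79, 3.14, 3.14, 3.14].

### API

Orientations are given as [roll, pitch, yaw] about the fixed x, y, z axes, in that order (R = Rz(yaw) Ry(pitch) Rx(roll)).
In Python, from rig import monitor, imaging, r gives the robot as it stands.
- The arm moves only by the tool drive_tool, never from a script. Its argument "plan" is a list of rows, each an object of numbers: "x", "y", "z": the shift along the tool's x, y, z in units of 50 mm (1.0 is 50 mm); "ax", "ay", "az": the turn, a rotation vector about the tool's x, y, z in units of 6 degrees (1.0 is 6 degrees); "hand": the finger opening in mm, from 0 to 85.4. In form: [{"x": .., "y": .., "z": .., "ax": .., "ay": .., "az": .., "hand": ..}, ...]. A call has 1 to 8 rows; each row is the pose to reach, as a shift and turn from the pose commanded when the call began, along the tool's axes at that moment; what a row does not reach only later rows make up. A row lasts 1/10 s, in which the tool goes at most 50 mm and 8.59 degrees, less where a joint would pass 70% of its speed; a pose out of reach is approached as far as the arm can. A call with a gripper value outside its range is refused whole. The fingers move at their own pace and stop on an object; "grip_force" is the grip in N (left out, the last holds). Time passes only in rows, so rows that repeat a pose let the fingers close. It gives the time, the measured TCP pose, the force, the opening and the grip force at its end, in the units of the state.
- monitor.sense(): the state, without advancing time (a new reading comes with each control period).
- imaging.grab_frame(name): name is "side" or "top" or "wrist"; returns the picture (384x512x3 uint8, red, green, blue); there is no depth.
- imaging.camera_info(name): a dict with "mtx" (3x3 intrinsics, pixels), "dist" ([k1, k2, p1, p2, k3] as OpenCV has them; the pictures are not rectified), "R" (3x3) and "t" (3): a world point X has camera coordinates R X + t. Camera axes: x right, y down, z forward; pixel columns grow to the right and rows downward; lengths in mm; the calibration is good to about 2 mm. A picture is of the moment at which its call begins: read the wrist's pose just before it. camera_info takes no time and is no camera call; for the wrist camera it gives the pose at the moment of the call.
- r.sign_off(): hands the job in; it is judged then, once.
The state is a dict: "clock": time; "qpos": joint angles; "qvel": joint speeds; "joint_efforts": joint torques, N m; "eef_pos": TCP position; "tcp_rot": TCP orientation; "contact_force": force on the tool from outside, world axes, zero at the start; "wrist_torque": the same for the moment, N m; "opening": opening from 0.0 (shut) to 1.0 (fully open); "grasp_force": force on a finger pad.
Only numpy, scipy, OpenCV 4.12 (cv2) and the standard library are available. Lean on these libraries where they do the work, as an engineer would, in place of code of your own. Each camera call takes 0.05 s, during which the arm holds its last target. There are 200 camera calls.

## Working session

There is one attempt and no reset: what is moved stays moved. The work goes in short steps, Python scripts to look and compute and a tool call to move; the robot and the scene stay as the last step left them, time stands still between calls to the robot, and variables do not carry over. Pictures are saved under pics/ and viewed, at most 14 in all, crops included, and the job is handed in when it is done.

Besides the shell and the picture viewer there is one more tool, called after ">>>" by a JSON object that holds its "api" and its "payload", one argument or row to a line. drive_tool: Moves the arm, as the interface text tells. Its arguments: {"type":"object","properties":{"plan":{"type":"array","items":{"type":"object","properties":{"x":{"type":"number"},"y":{"type":"number"},"z":{"type":"number"},"ax":{"type":"number"},"ay":{"type":"number"},"az":{"type":"number"},"hand":{"type":"number"}}}},"grip_force":{"type":"number"}},"required":["plan"]}

```bash
mkdir -p pics; ls; python3 - <<'E'
from rig import monitor, imaging, r
import cv2
s=monitor.sense(); print(s)
for n in ("top","side"):
    im=imaging.grab_frame(n); cv2.imwrite(f"pics/{n}0.png",im[:,:,::-1])
    c=imaging.camera_info(n); print(n,c)
E
```

```text
pics
{'clock': 0.0, 'qpos': array([ 1.13562034e+00,  3.53656317e-01,  1.63412632e+00,  8.03203168e-06,
        1.15516107e+00, -2.38398202e-03]), 'qvel': array([ 1.45059686e-03, -3.04064058e-04,  2.99575230e-05,  3.13531570e-04,
        2.18273592e-03,  3.07929797e-06]), 'joint_efforts': array([ 7.72025669e-04, -6.05261564e+01, -3.42067409e+01, -3.20624747e-05,
        9.54378425e-03,  5.16747707e-05]), 'eef_pos': array([261.90400462, 566.91949818, 194.75993837]), 'tcp_rot': array([-3.14024162e+00, -1.05646571e-05,  2.70879739e+00]), 'contact_force': array([ 0.52062948,  0.08694737, -0.06088371]), 'wrist_torque': array([ 0.03691838,  0.04501616, -0.00655158]), 'grasp_force': 0.0, 'opening': 1.0017431792748186}
top {'mtx': array([[388.64237254,   0.        , 263.35728805],
       [  0.        , 388.64237254, 194.22272581],
       [  0.        ,   0.        ,   1.        ]]), 'dist': array([0.01070144, 0.        , 0.        , 0.        , 0.        ]), 'R': array([[-0.02227101, -0.99967131,  0.01269917],
       [-0.98928714,  0.02020304, -0.144578  ],
       [ 0.14427392, -0.01578302, -0.98941191]]), 't': array([ 16.79637086, 527.85820254, 943.96135586])}
side {'mtx': array([[490.14382862,   0.        , 268.05360583],
       [  0.        , 490.14382862, 189.11353902],
       [  0.        ,   0.        ,   1.        ]]), 'dist': array([-0.19552398,  0.        ,  0.        ,  0.        ,  0.        ]), 'R': array([[ 0.99925365,  0.03041692, -0.02381088],
       [-0.00601359, -0.48640117, -0.87371491],
       [-0.03815736,  0.873206  , -0.48585523]]), 't': array([-530.81440559,   59.6793792 , 1280.86674747])}
```

View pics/top0.png

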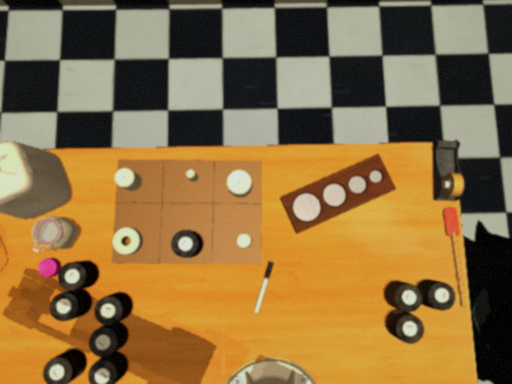

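View pics/side0.png

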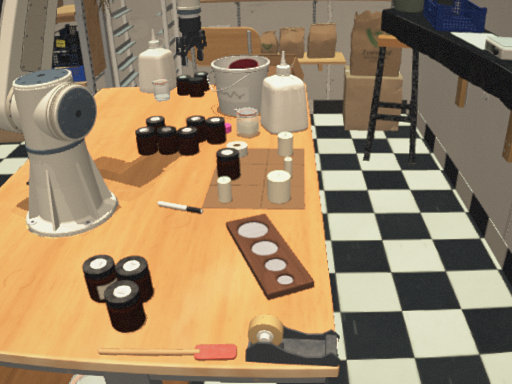

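The top view shows the candles at about a (239,182), b (124,178), c (244,241) and d (191,174). The stickers are at (126,241) and the jar at (187,244). The plates run in a row from a (306,206) through (334,194) and (357,185) to d (375,176). The side view agrees with this.

```bash
cat > h.py <<'E'
import numpy as np, cv2
def ray(c,uv,z):
    p=cv2.undistortPoints(np.array([[uv]],float),c["mtx"],c["dist"])[0,0]
    d=c["R"].T@np.array([p[0],p[1],1]); o=-c["R"].T@c["t"]
    return o+d*(z-o[2])/d[2]
def blob(im,uv,win,smin=90,vmin=140):
    """bright unsaturated blob nearest uv: centroid of hull, area, mask"""
    hsv=cv2.cvtColor(im,cv2.COLOR_RGB2HSV)
    m=((hsv[...,1]<smin)&(hsv[...,2]>vmin)).astype(np.uint8)
    w=np.zeros_like(m); u,v=map(int,uv); w[v-win:v+win,u-win:u+win]=1
    cs,_=cv2.findContours(m*w,cv2.RETR_EXTERNAL,cv2.CHAIN_APPROX_NONE)
    cs=[c for c in cs if cv2.contourArea(c)>15]
    c=min(cs,key=lambda c:np.hypot(*(c[:,0].mean(0)-uv)))
    M=cv2.moments(c); return (M["m10"]/M["m00"],M["m01"]/M["m00"]),M["m00"],cv2.boundingRect(c)
E
python3 - <<'E'
from rig import imaging
from h import *
H=dict(a=69,b=66,c=63,d=60)
P={"top":dict(a=(239,182),b=(124,178),c=(244,241),d=(191,174),pa=(306,206),pb=(334,194),pc=(357,185),pd=(375,176)),
"side":dict(a=(279,186),b=(286,145),c=(224,188),d=(289,165),pa=(253,230),pb=(265,248),pc=(276,266),pd=(286,280))}
for n in P:
    im=cv2.imread(f"pics/{n}0.png")[:,:,::-1].copy(); c=imaging.camera_info(n)
    for k,uv in P[n].items():
        ce,ar,bb=blob(im,uv,22)
        z=11 if k[0]=='p' else 1+H[k]/2
        print(n,k,np.round(ce,1),ar,bb,np.round(ray(c,ce,z),1))
im=cv2.imread("pics/top0.png")
a=cv2.resize(im[145:260,110:270],(800,575),interpolation=cv2.INTER_CUBIC); cv2.imwrite("pics/topz.png",a)
# board corners
hsv=cv2.cvtColor(im,cv2.COLOR_BGR2HSV); sub=hsv[150:240,270:405]
print(hsv[215,290:300],hsv[220,200])
m=(sub[...,2]<130).astype(np.uint8)
m=cv2.morphologyEx(m,cv2.MORPH_OPEN,np.ones((3,3)))
cs,_=cv2.findContours(m,cv2.RETR_EXTERNAL,cv2.CHAIN_APPROX_NONE); q=max(cs,key=cv2.contourArea)
q=cv2.minAreaRect(q); bp=cv2.boxPoints(q)+[270,150]; print(bp)
c=imaging.camera_info("top"); print([np.round(ray(c,p,18),0) for p in bp], np.round(ray(c,np.array(q[0])+[270,150],18),1))
E
```

```text
top a [238.6 181.6] 443.5 (227, 170, 24, 24) [562.1  67.6  35.5]
top b [124.1 177.1] 264.0 (115, 168, 19, 19) [580.  358.2  34. ]
top c [243.4 240.2] 138.0 (237, 234, 14, 14) [413.8  57.8  32.5]
top d [190.  173.2] 43.0 (186, 170, 9, 8) [587.2 191.9  31. ]
top pa [306.2 206.8] 567.0 (293, 193, 28, 28) [ 496.8 -105.1   11. ]
top pb [333.8 194.5] 365.5 (323, 184, 23, 22) [ 527.5 -178.2   11. ]
top pc [356.7 184.2] 207.5 (348, 176, 18, 17) [ 553.7 -239.6   11. ]
top pd [375.2 176.1] 97.5 (370, 171, 12, 12) [ 574.  -289.3   11. ]
side a [279.2 184.4] 716.0 (267, 164, 25, 40) [559.4  77.7  35.5]
side b [285.  137.4] 706.5 (264, 123, 44, 44) [575.  400.4  34. ]
side c [224.1 188.9] 291.0 (217, 176, 15, 27) [413.1  60.5  32.5]
side d [281.7 168.2] 606.0 (267, 143, 26, 44) [565.7 183.   31. ]
side pa [252.4 229.9] 346.5 (238, 222, 30, 16) [ 497.3 -102.9   11. ]
side pb [264.1 248. ] 279.5 (251, 241, 27, 15) [ 528.  -176.6   11. ]
side pc [275.2 264.9] 189.0 (265, 259, 22, 13) [ 554.1 -238.    11. ]
side pd [284.7 279.6] 99.0 (277, 275, 16, 10) [ 574.5 -287.5   11. ]
[[ 11 209 106]
 [ 11 195 110]
 [ 11 196 108]
 [ 12 189 105]
 [ 10 140 109]
 [ 14  69 140]
 [ 18  41 180]
 [ 19  34 210]
 [ 20  34 215]
 [ 21  34 219]] [ 16 159 188]
[[279.71518421 197.4781723 ]
 [378.50936127 153.02078819]
 [394.3950119  188.32224274]
 [295.60083771 232.77962494]]
[array([522., -37.,  18.]), array([ 634., -300.,   18.]), array([ 540., -335.,   18.]), array([430., -75.,  18.])] [ 530.6 -185.5   18. ]
```

View pics/topz.png

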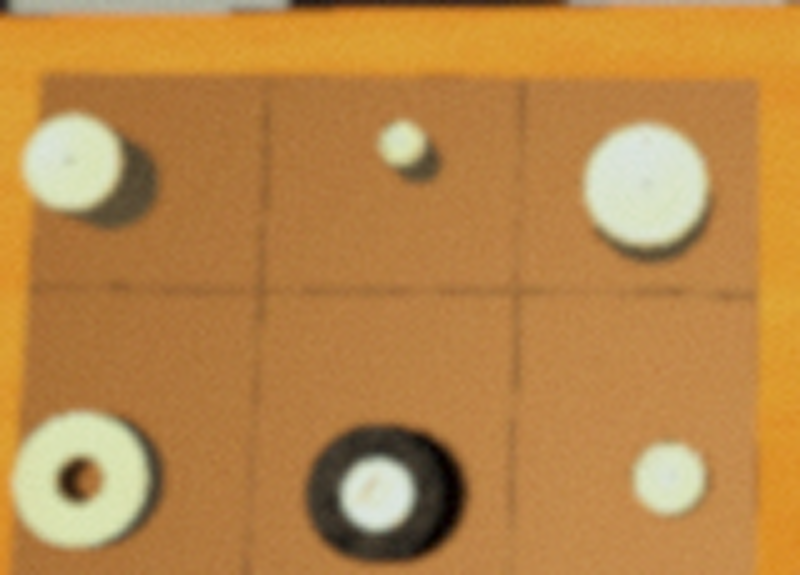

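```bash
cat >> h.py <<'E'
YAW=1.967
def go(s,x,y,z,yaw=YAW):
    from scipy.spatial.transform import Rotation as Ro
    R=Ro.from_euler('xyz',s["tcp_rot"]); d=R.inv().apply(np.array([x,y,z])-s["eef_pos"])/50
    w=(R.inv()*Ro.from_euler('xyz',[np.pi,0,yaw])).as_rotvec(degrees=True)/6
    print("xyz",np.round(d,3),"a",np.round(w,2))
E
python3 - <<'E'
from rig import imaging,monitor
from h import *
c=imaging.camera_info("top"); s=imaging.camera_info("side")
for k,uv,h in (("a",(238.6,181.6),70),("b",(124.1,177.1),67),("c",(243.4,240.2),64),("d",(190.,173.2),61)):
    print(k,np.round(ray(c,uv,h),1))
for k,uv,h in (("a",(279.2,184.4),35.5),("c",(224.1,188.9),32.5)): print(k,np.round(ray(s,uv,h),1))
go(monitor.sense(),558,71,150)
E
```

```text
a [556.   66.1  70. ]
b [573.3 346.7  67. ]
c [413.1  56.7  64. ]
d [581.2 186.7  61. ]
a [559.5  77.9  35.5]
c [413.1  60.4  32.5]
xyz [-9.536 -6.519  0.905] a [-0.01  0.    7.08]
```

>>> {"api": "drive_tool", "payload": {
  "plan": [
    {"x":-9.5,"y":-6.5,"z":0,"az":7.08,"hand":85},
    {"x":-9.5,"y":-6.5,"z":0,"az":7.08,"hand":85},
    {"x":-9.5,"y":-6.5,"z":0,"az":7.08,"hand":85},
    {"x":-9.5,"y":-6.5,"z":0,"az":7.08,"hand":85},
    {"x":-9.5,"y":-6.5,"z":0,"az":7.08,"hand":85},
    {"x":-9.5,"y":-6.5,"z":0,"az":7.08,"hand":85},
    {"x":-9.5,"y":-6.5,"z":0,"az":7.08,"hand":85},
    {"x":-9.5,"y":-6.5,"z":0,"az":7.08,"hand":85}
  ]
}}

```text
invalid input
```

```bash
python3 - <<'E'
from rig import monitor
from h import *
go(monitor.sense(),556,67,190)
E
```

```text
xyz [-9.533 -6.61   0.105] a [-0.01  0.    7.08]
```

>>> {"api": "drive_tool", "payload": {
  "plan": [
    {"x":-0.8,"y":-0.55,"z":0,"ax":0,"ay":0,"az":0.9,"hand":85},
    {"x":-1.6,"y":-1.1,"z":0,"ax":0,"ay":0,"az":1.8,"hand":85},
    {"x":-2.4,"y":-1.65,"z":0,"ax":0,"ay":0,"az":2.7,"hand":85},
    {"x":-3.2,"y":-2.2,"z":0,"ax":0,"ay":0,"az":3.6,"hand":85},
    {"x":-4.0,"y":-2.75,"z":0,"ax":0,"ay":0,"az":4.5,"hand":85},
    {"x":-4.8,"y":-3.3,"z":0,"ax":0,"ay":0,"az":5.4,"hand":85},
    {"x":-5.6,"y":-3.85,"z":0,"ax":0,"ay":0,"az":6.3,"hand":85},
    {"x":-6.4,"y":-4.4,"z":0,"ax":0,"ay":0,"az":7.08,"hand":85}
  ]
}}

```text
clock: 0.9
eef_pos: [460.9, 231.5, 195.4]
tcp_rot: [-3.141, 0.0, 1.964]
contact_force: [1.5, 0.2, 0.8]
opening: 0.992
grasp_force: 0.0
```

```bash
python3 - <<'E'
from rig import monitor
from h import *
go(monitor.sense(),556,67,190)
E
```

```text
xyz [-3.769  0.497  0.108] a [-0.    0.   -0.03]
```

>>> {"api": "drive_tool", "payload": {
  "plan": [
    {"x":-1,"y":0.13,"z":0.1,"ax":0,"ay":0,"az":0,"hand":85},
    {"x":-3.77,"y":0.5,"z":0.1,"ax":0,"ay":0,"az":0,"hand":85},
    {"x":-3.77,"y":0.5,"z":0.1,"ax":0,"ay":0,"az":0,"hand":85},
    {"x":-3.77,"y":0.5,"z":0.1,"ax":0,"ay":0,"az":0,"hand":85},
    {"x":-3.77,"y":0.5,"z":0.1,"ax":0,"ay":0,"az":0,"hand":85},
    {"x":-3.77,"y":0.5,"z":0.1,"ax":0,"ay":0,"az":0,"hand":85}
  ]
}}

```text
clock: 1.5
eef_pos: [556.1, 68.4, 190.0]
tcp_rot: [-3.141, -0.001, 1.965]
contact_force: [-0.1, 0.3, -0.3]
opening: 0.992
grasp_force: 0.0
```

```bash
python3 - <<'E'
from rig import monitor,imaging
from h import *
s=monitor.sense(); print(s["clock"],s["eef_pos"],s["qpos"]); c=imaging.camera_info("wrist")
im=imaging.grab_frame("wrist"); cv2.imwrite("pics/w1.png",im[:,:,::-1])
def proj(X): return np.round(cv2.projectPoints(np.array([X],float),cv2.Rodrigues(c["R"])[0],c["t"],c["mtx"],c["dist"])[0][0,0],1)
print(-c["R"].T@c["t"],[proj(p) for p in ([556,66.1,70],[581.2,186.7,61],[413.1,56.7,64])])
E
```

```text
1.5 [556.09094798  68.37059839 189.99204928] [ 1.19492568e-01  2.59108528e-01  1.77837396e+00  2.73051576e-04
  1.10517435e+00 -2.74899178e-01]
[527.86757132 138.57009682 368.03381098] [array([254.3, 175.5]), array([331.9,  63.3]), array([110.2, 126.4])]
```

View pics/w1.png

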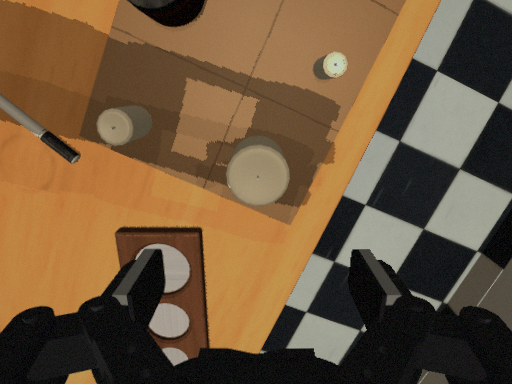

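Wrist view: candle a's top disc is at (258,175.5), d's at (335.5,65) and c's at (115,126.5). The tops of plates a and b are partly hidden by the fingers. I'll cast rays through these pixels.

```bash
python3 - <<'E'
from rig import monitor,imaging
from h import *
c=imaging.camera_info("wrist")
for k,uv,z in (("a",(258,175.5),70),("d",(335.5,65),61),("c",(115,126.5),64),("pb",(169,321),11)): print(k,np.round(ray(c,uv,z),1))
go(monitor.sense(),556,67,26)
E
```

```text
a [558.9  68.3  70. ]
d [584.3 187.6  61. ]
c [417.  59.  64.]
pb [ 532.8 -178.1   11. ]
xyz [-0.046 -0.009  3.281] a [-0.01 -0.01 -0.  ]
```

>>> {"api": "drive_tool", "payload": {
  "plan": [
    {"x":-0.03,"y":0.02,"z":0.7,"ax":0,"ay":0,"az":0,"hand":85},
    {"x":-0.03,"y":0.02,"z":1.6,"ax":0,"ay":0,"az":0,"hand":85},
    {"x":-0.03,"y":0.02,"z":2.3,"ax":0,"ay":0,"az":0,"hand":85},
    {"x":-0.03,"y":0.02,"z":2.8,"ax":0,"ay":0,"az":0,"hand":85},
    {"x":-0.03,"y":0.02,"z":3.2,"ax":0,"ay":0,"az":0,"hand":85},
    {"x":-0.03,"y":0.02,"z":3.4,"ax":0,"ay":0,"az":0,"hand":85},
    {"x":-0.03,"y":0.02,"z":3.4,"ax":0,"ay":0,"az":0,"hand":85}
  ],
  "grip_force": 35
}}

```text
clock: 2.25
eef_pos: [556.3, 69.1, 19.4]
tcp_rot: [-3.139, -0.001, 1.969]
contact_force: [0.7, -1.0, 0.4]
opening: 1.0
grasp_force: 0.0
```

>>> {"api": "drive_tool", "payload": {
  "plan": [
    {"x":0,"y":0,"z":0,"ax":0,"ay":0,"az":0,"hand":72},
    {"x":0,"y":0,"z":0,"ax":0,"ay":0,"az":0,"hand":66},
    {"x":0,"y":0,"z":0,"ax":0,"ay":0,"az":0,"hand":62},
    {"x":0,"y":0,"z":0,"ax":0,"ay":0,"az":0,"hand":55},
    {"x":0,"y":0,"z":0,"ax":0,"ay":0,"az":0,"hand":50},
    {"x":0,"y":0,"z":0,"ax":0,"ay":0,"az":0,"hand":50},
    {"x":0,"y":0,"z":0,"ax":0,"ay":0,"az":0,"hand":50}
  ],
  "grip_force": 35
}}

```text
clock: 2.95
eef_pos: [557.8, 68.1, 21.9]
tcp_rot: [3.141, 0.0, 1.967]
contact_force: [-5.1, -1.1, 10.5]
opening: 0.697
grasp_force: 35.1
```

>>> {"api": "drive_tool", "payload": {
  "plan": [
    {"x":0,"y":0,"z":-0.2,"ax":0,"ay":0,"az":0,"hand":50},
    {"x":0,"y":0,"z":-0.6,"ax":0,"ay":0,"az":0,"hand":50},
    {"x":0,"y":0,"z":-1.0,"ax":0,"ay":0,"az":0,"hand":50},
    {"x":0,"y":0,"z":-1.4,"ax":0,"ay":0,"az":0,"hand":50},
    {"x":0,"y":0,"z":-1.6,"ax":0,"ay":0,"az":0,"hand":50},
    {"x":0,"y":0,"z":-1.6,"ax":0,"ay":0,"az":0,"hand":50},
    {"x":0,"y":0,"z":-1.6,"ax":0,"ay":0,"az":0,"hand":50}
  ]
}}

```text
clock: 3.65
eef_pos: [557.5, 68.2, 100.2]
tcp_rot: [-3.142, -0.0, 1.967]
contact_force: [-0.4, 0.7, -1.3]
opening: 0.699
grasp_force: 38.3
```

```bash
python3 - <<'E'
from rig import monitor
from h import *
s=monitor.sense(); print(s["eef_pos"],s["contact_force"],s["wrist_torque"],s["opening"]*85.4)
go(s,497.5,-104,100)
E
```

```text
[557.51221145  68.17940483 100.23331506] [-0.44726627  0.70271216 -1.32682706] [0.01404472 0.03231461 0.05172672] 59.72197374984301
xyz [-2.713 -2.437  0.005] a [-0. -0.  0.]
```

>>> {"api": "drive_tool", "payload": {
  "plan": [
    {"x":-0.22,"y":-0.2,"z":0,"ax":0,"ay":0,"az":0,"hand":50},
    {"x":-0.67,"y":-0.6,"z":0,"ax":0,"ay":0,"az":0,"hand":50},
    {"x":-1.22,"y":-1.1,"z":0,"ax":0,"ay":0,"az":0,"hand":50},
    {"x":-1.78,"y":-1.6,"z":0,"ax":0,"ay":0,"az":0,"hand":50},
    {"x":-2.28,"y":-2.05,"z":0,"ax":0,"ay":0,"az":0,"hand":50},
    {"x":-2.6,"y":-2.33,"z":0,"ax":0,"ay":0,"az":0,"hand":50},
    {"x":-2.71,"y":-2.44,"z":0,"ax":0,"ay":0,"az":0,"hand":50},
    {"x":-2.71,"y":-2.44,"z":0,"ax":0,"ay":0,"az":0,"hand":50}
  ]
}}

```text
clock: 4.45
eef_pos: [496.5, -104.8, 99.8]
tcp_rot: [-3.14, -0.001, 1.966]
contact_force: [0.2, 0.2, -1.7]
opening: 0.693
grasp_force: 38.3
```

```bash
python3 - <<'E'
from rig import monitor,imaging
from h import *
s=monitor.sense(); print(s["eef_pos"],s["contact_force"])
P={"top":(306,206),"side":(253,222)}
for n in P:
    im=imaging.grab_frame(n)
    u,v=P[n]; cr=im[v-75:v+75,u-66:u+66]
    globals()[n]=cv2.resize(cr,None,fx=3,fy=3,interpolation=cv2.INTER_CUBIC)
cv2.imwrite("pics/p1.png",np.hstack([top,side])[:,:,::-1])
go(s,497.5,-104,31)
E
```

```text
[ 496.46966742 -104.77518662   99.82400074] [ 0.18536285  0.21644806 -1.74591102]
xyz [0.005 0.027 1.376] a [-0.01 -0.01 -0.01]
```

View pics/p1.png

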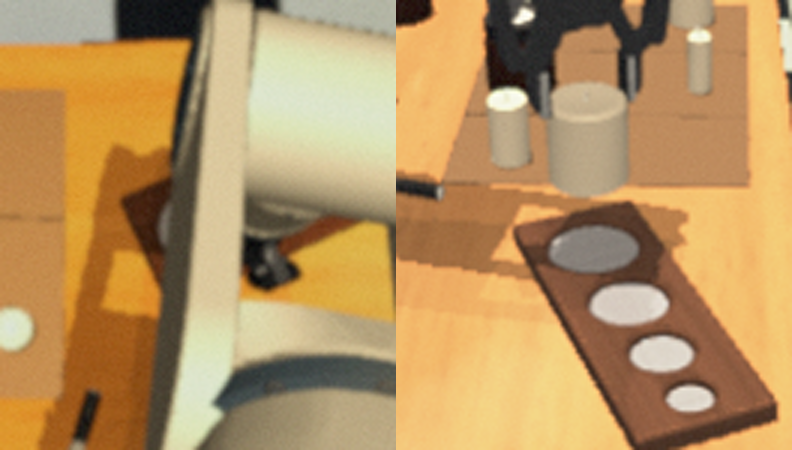

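The left crop is mostly blocked by the arm. In the right crop (side camera) candle a hangs upright in the fingers at crop (589,140), in line with plate a at crop (593,249).

>>> {"api": "drive_tool", "payload": {
  "plan": [
    {"x":0,"y":0.02,"z":0.3,"ax":0,"ay":0,"az":0,"hand":50},
    {"x":0,"y":0.02,"z":0.7,"ax":0,"ay":0,"az":0,"hand":50},
    {"x":0,"y":0.02,"z":1.0,"ax":0,"ay":0,"az":0,"hand":50},
    {"x":0,"y":0.02,"z":1.2,"ax":0,"ay":0,"az":0,"hand":50},
    {"x":0,"y":0.02,"z":1.3,"ax":0,"ay":0,"az":0,"hand":50},
    {"x":0,"y":0.02,"z":1.34,"ax":0,"ay":0,"az":0,"hand":50},
    {"x":0,"y":0.02,"z":1.36,"ax":0,"ay":0,"az":0,"hand":50},
    {"x":0,"y":0.02,"z":1.36,"ax":0,"ay":0,"az":0,"hand":50}
  ]
}}

```text
clock: 5.35
eef_pos: [498.9, -103.5, 32.9]
tcp_rot: [3.141, 0.0, 1.967]
contact_force: [0.0, -0.8, -1.2]
opening: 0.692
grasp_force: 38.3
```

>>> {"api": "drive_tool", "payload": {
  "plan": [
    {"x":0,"y":-0.02,"z":0.02,"ax":0,"ay":0,"az":0,"hand":50},
    {"x":0,"y":-0.02,"z":0.03,"ax":0,"ay":0,"az":0,"hand":50},
    {"x":0,"y":-0.02,"z":0.04,"ax":0,"ay":0,"az":0,"hand":50},
    {"x":0,"y":-0.02,"z":0.04,"ax":0,"ay":0,"az":0,"hand":50}
  ]
}}

```text
clock: 5.75
eef_pos: [498.2, -104.1, 31.9]
tcp_rot: [3.14, 0.001, 1.967]
contact_force: [-3.5, 0.1, 14.6]
opening: 0.695
grasp_force: 39.8
```

>>> {"api": "drive_tool", "payload": {
  "plan": [
    {"x":0,"y":0,"z":-0.02,"ax":0,"ay":0,"az":0,"hand":60},
    {"x":0,"y":0,"z":-0.02,"ax":0,"ay":0,"az":0,"hand":66},
    {"x":0,"y":0,"z":-0.02,"ax":0,"ay":0,"az":0,"hand":75},
    {"x":0,"y":0,"z":-0.02,"ax":0,"ay":0,"az":0,"hand":84},
    {"x":0,"y":0,"z":-0.02,"ax":0,"ay":0,"az":0,"hand":85},
    {"x":0,"y":0,"z":-0.02,"ax":0,"ay":0,"az":0,"hand":85}
  ]
}}

```text
clock: 6.35
eef_pos: [497.5, -103.9, 31.4]
tcp_rot: [-3.141, -0.0, 1.967]
contact_force: [0.1, -0.8, -0.3]
opening: 0.998
grasp_force: 0.0
```

>>> {"api": "drive_tool", "payload": {
  "plan": [
    {"x":0,"y":0,"z":-0.3,"ax":0,"ay":0,"az":0,"hand":85},
    {"x":0,"y":0,"z":-0.9,"ax":0,"ay":0,"az":0,"hand":85},
    {"x":0,"y":0,"z":-1.7,"ax":0,"ay":0,"az":0,"hand":85},
    {"x":0,"y":0,"z":-2.5,"ax":0,"ay":0,"az":0,"hand":85},
    {"x":0,"y":0,"z":-3.0,"ax":0,"ay":0,"az":0,"hand":85},
    {"x":0,"y":0,"z":-3.0,"ax":0,"ay":0,"az":0,"hand":85}
  ]
}}

```text
clock: 6.95
eef_pos: [500.0, -104.4, 185.2]
tcp_rot: [3.136, 0.004, 1.967]
contact_force: [0.7, -0.8, -1.2]
opening: 0.999
grasp_force: 0.0
```

```bash
python3 - <<'E'
from rig import monitor
from h import *
s=monitor.sense(); print(s["eef_pos"],s["clock"])
go(s,575,348,190)
E
```

```text
[ 499.96012148 -104.35199574  185.22887187] 6.95
xyz [ 7.765  4.88  -0.098] a [0.05 0.04 0.  ]
```

>>> {"api": "drive_tool", "payload": {
  "plan": [
    {"x":0.6,"y":0.38,"z":0,"ax":0,"ay":0,"az":0,"hand":85},
    {"x":6.2,"y":3.9,"z":-0.1,"ax":0,"ay":0,"az":0,"hand":85},
    {"x":6.2,"y":3.9,"z":-0.1,"ax":0,"ay":0,"az":0,"hand":85},
    {"x":6.2,"y":3.9,"z":-0.1,"ax":0,"ay":0,"az":0,"hand":85},
    {"x":6.2,"y":3.9,"z":-0.1,"ax":0,"ay":0,"az":0,"hand":85},
    {"x":6.2,"y":3.9,"z":-0.1,"ax":0,"ay":0,"az":0,"hand":85},
    {"x":6.2,"y":3.9,"z":-0.1,"ax":0,"ay":0,"az":0,"hand":85},
    {"x":6.2,"y":3.9,"z":-0.1,"ax":0,"ay":0,"az":0,"hand":85}
  ]
}}

```text
clock: 7.75
eef_pos: [557.3, 260.7, 185.2]
tcp_rot: [-3.141, -0.001, 1.969]
contact_force: [-1.3, -0.2, 0.6]
opening: 0.99
grasp_force: 0.0
```

>>> {"api": "drive_tool", "payload": {
  "plan": [
    {"x":1.0,"y":0.6,"z":0,"ax":0,"ay":0,"az":0,"hand":85},
    {"x":1.56,"y":0.98,"z":0,"ax":0,"ay":0,"az":0,"hand":85},
    {"x":1.56,"y":0.98,"z":0,"ax":0,"ay":0,"az":0,"hand":85},
    {"x":1.56,"y":0.98,"z":0,"ax":0,"ay":0,"az":0,"hand":85}
  ]
}}

```text
clock: 8.15
eef_pos: [571.9, 348.7, 184.7]
tcp_rot: [-3.139, 0.001, 1.969]
contact_force: [-0.9, -0.1, -0.3]
opening: 0.995
grasp_force: 0.0
```

```bash
python3 - <<'E'
from rig import monitor,imaging
from h import *
s=monitor.sense(); c=imaging.camera_info("wrist")
im=imaging.grab_frame("wrist"); cv2.imwrite("pics/w2.png",im[:,:,::-1])
t=imaging.grab_frame("top"); cv2.imwrite("pics/t2.png",t[:,:,::-1])
np.savez("w2.npz",**c)
def proj(X): return np.round(cv2.projectPoints(np.array([X],float),cv2.Rodrigues(c["R"])[0],c["t"],c["mtx"],c["dist"])[0][0,0],1)
print(s["eef_pos"],s["clock"],[proj(p) for p in ([575,348,67],[582.8,187.2,61])])
E
```

```text
[571.86016363 348.6668256  184.68664012] 8.15 [array([258.2, 175.7]), array([208.3, 305.9])]
```

View pics/w2.png

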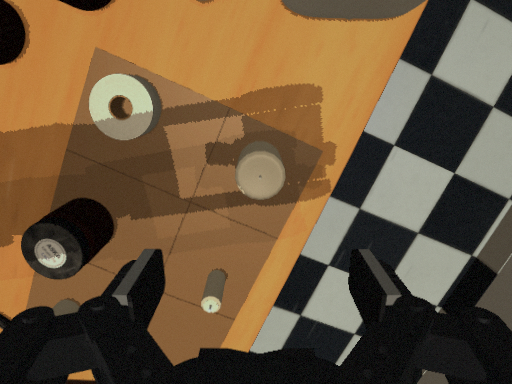

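View pics/t2.png

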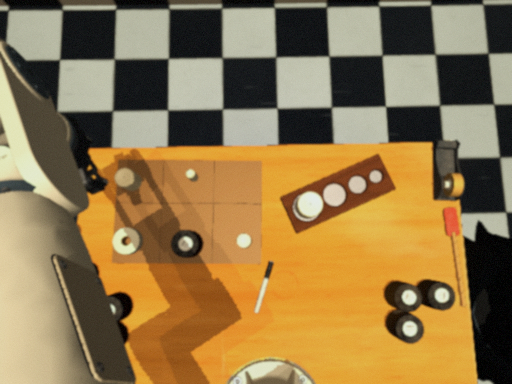

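Top view: candle a stands in its hollow, with its top at about (309,204). Wrist view: candle b's top is at (261,175) and d's at (211,304).

```bash
python3 - <<'E'
from rig import monitor,imaging
from h import *
c=np.load("w2.npz")
print(ray(c,(261,175),67),ray(c,(211,304.5),61))
im=cv2.imread("pics/t2.png")[:,:,::-1].copy()
t=imaging.camera_info("top"); ce,ar,bb=blob(im,(309,204),20); print(ce,ar,bb,ray(t,ce,80), ray(t,(309,204),80))
go(monitor.sense(),575.5,348,18)
E
```

```text
[577.13533587 349.64773531  67.        ] [584.89463095 190.20400587  61.        ]
(308.7254901960784, 205.3187006145742) 569.5 (293, 191, 30, 30) [ 492.73480319 -102.61932905   80.        ] [ 495.92171778 -103.40812976   80.        ]
xyz [-0.008  0.076  3.348] a [-0.02  0.01  0.  ]
```

>>> {"api": "drive_tool", "payload": {
  "plan": [
    {"x":0,"y":0.08,"z":0.7,"ax":0,"ay":0,"az":0,"hand":85},
    {"x":0,"y":0.08,"z":1.6,"ax":0,"ay":0,"az":0,"hand":85},
    {"x":0,"y":0.08,"z":2.3,"ax":0,"ay":0,"az":0,"hand":85},
    {"x":0,"y":0.08,"z":2.8,"ax":0,"ay":0,"az":0,"hand":85},
    {"x":0,"y":0.08,"z":3.15,"ax":0,"ay":0,"az":0,"hand":85},
    {"x":0,"y":0.08,"z":3.32,"ax":0,"ay":0,"az":0,"hand":78},
    {"x":0,"y":0.08,"z":3.32,"ax":0,"ay":0,"az":0,"hand":70}
  ]
}}

```text
clock: 8.95
eef_pos: [576.2, 349.0, 19.9]
tcp_rot: [-3.14, 0.0, 1.967]
contact_force: [-0.7, 0.9, 0.4]
opening: 0.819
grasp_force: 0.0
```

>>> {"api": "drive_tool", "payload": {
  "plan": [
    {"x":0,"y":0,"z":0,"ax":0,"ay":0,"az":0,"hand":62},
    {"x":0,"y":0,"z":0,"ax":0,"ay":0,"az":0,"hand":55},
    {"x":0,"y":0,"z":0,"ax":0,"ay":0,"az":0,"hand":51},
    {"x":0,"y":0,"z":0,"ax":0,"ay":0,"az":0,"hand":46},
    {"x":0,"y":0,"z":0,"ax":0,"ay":0,"az":0,"hand":40},
    {"x":0,"y":0,"z":0,"ax":0,"ay":0,"az":0,"hand":40},
    {"x":0,"y":0,"z":0,"ax":0,"ay":0,"az":0,"hand":40}
  ],
  "grip_force": 30
}}

```text
clock: 9.65
eef_pos: [576.9, 350.2, 22.0]
tcp_rot: [3.14, -0.0, 1.968]
contact_force: [-2.5, -1.4, 8.4]
opening: 0.549
grasp_force: 29.7
```

>>> {"api": "drive_tool", "payload": {
  "plan": [
    {"x":0,"y":0,"z":-0.2,"ax":0,"ay":0,"az":0,"hand":40},
    {"x":0,"y":0,"z":-0.6,"ax":0,"ay":0,"az":0,"hand":40},
    {"x":0,"y":0,"z":-1.1,"ax":0,"ay":0,"az":0,"hand":40},
    {"x":0,"y":0,"z":-1.7,"ax":0,"ay":0,"az":0,"hand":40},
    {"x":0,"y":0,"z":-2.1,"ax":0,"ay":0,"az":0,"hand":40},
    {"x":0,"y":0,"z":-2.3,"ax":0,"ay":0,"az":0,"hand":40},
    {"x":0,"y":0,"z":-2.3,"ax":0,"ay":0,"az":0,"hand":40}
  ]
}}

```text
clock: 10.35
eef_pos: [577.2, 350.3, 137.3]
tcp_rot: [3.139, -0.0, 1.967]
contact_force: [0.6, -0.2, -1.4]
opening: 0.548
grasp_force: 31.1
```

```bash
python3 - <<'E'
from rig import monitor
from h import *
s=monitor.sense(); print(s["eef_pos"],s["clock"],s["opening"]*85.4,s["contact_force"])
go(s,528,-177.5,135)
E
```

```text
[577.24559615 350.3364953  137.30291026] 10.35 46.766481272318906 [ 0.60366676 -0.1609984  -1.43134458]
xyz [-9.357 -4.987  0.028] a [ 0.03 -0.    0.  ]
```

>>> {"api": "drive_tool", "payload": {
  "plan": [
    {"x":-0.3,"y":-0.16,"z":0,"ax":0,"ay":0,"az":0,"hand":40},
    {"x":-0.9,"y":-0.48,"z":0,"ax":0,"ay":0,"az":0,"hand":40},
    {"x":-1.6,"y":-0.85,"z":0,"ax":0,"ay":0,"az":0,"hand":40},
    {"x":-2.3,"y":-1.23,"z":0,"ax":0,"ay":0,"az":0,"hand":40},
    {"x":-3.0,"y":-1.6,"z":0,"ax":0,"ay":0,"az":0,"hand":40},
    {"x":-3.7,"y":-1.97,"z":0,"ax":0,"ay":0,"az":0,"hand":40},
    {"x":-4.4,"y":-2.35,"z":0,"ax":0,"ay":0,"az":0,"hand":40},
    {"x":-5.1,"y":-2.72,"z":0,"ax":0,"ay":0,"az":0,"hand":40}
  ]
}}

```text
clock: 11.15
eef_pos: [547.5, 59.7, 134.0]
tcp_rot: [-3.139, -0.0, 1.967]
contact_force: [1.3, 0.5, -0.9]
opening: 0.546
grasp_force: 31.2
```

>>> {"api": "drive_tool", "payload": {
  "plan": [
    {"x":-0.7,"y":-0.37,"z":0,"ax":0,"ay":0,"az":0,"hand":40},
    {"x":-1.4,"y":-0.75,"z":0,"ax":0,"ay":0,"az":0,"hand":40},
    {"x":-2.1,"y":-1.12,"z":0,"ax":0,"ay":0,"az":0,"hand":40},
    {"x":-2.8,"y":-1.49,"z":0,"ax":0,"ay":0,"az":0,"hand":40},
    {"x":-3.4,"y":-1.81,"z":0,"ax":0,"ay":0,"az":0,"hand":40},
    {"x":-3.9,"y":-2.08,"z":0,"ax":0,"ay":0,"az":0,"hand":40},
    {"x":-4.2,"y":-2.24,"z":0,"ax":0,"ay":0,"az":0,"hand":40},
    {"x":-4.26,"y":-2.27,"z":0,"ax":0,"ay":0,"az":0,"hand":40}
  ]
}}

```text
clock: 11.95
eef_pos: [525.8, -179.8, 134.5]
tcp_rot: [-3.14, -0.001, 1.965]
contact_force: [0.9, -0.2, -0.9]
opening: 0.544
grasp_force: 31.2
```

```bash
python3 - <<'E'
from rig import monitor,imaging
from h import *
im=imaging.grab_frame("side"); cv2.imwrite("pics/s3.png",cv2.resize(im[140:310,170:370],None,fx=3,fy=3)[:,:,::-1])
s=monitor.sense(); print(s["eef_pos"],s["clock"],s["opening"]*85.4,s["contact_force"])
go(s,528,-177,33)
E
```

```text
[ 526.07279152 -179.1547548   134.65889863] 12.0 46.682398800607274 [ 0.71594293 -0.16272359 -1.95893646]
xyz [0.023 0.055 2.033] a [-0.01 -0.01 -0.01]
```

View pics/s3.png

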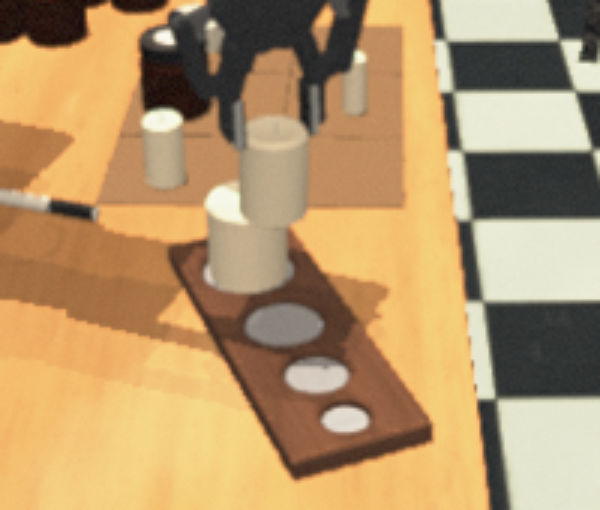

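Side crop: candle a is seated in the widest hollow, at crop (247,245). Candle b hangs upright at crop (274,170), above plate b at crop (284,325). Its pixel column matches the one I predicted.

>>> {"api": "drive_tool", "payload": {
  "plan": [
    {"x":0.02,"y":0.04,"z":0.3,"ax":0,"ay":0,"az":0,"hand":40},
    {"x":0.02,"y":0.04,"z":0.8,"ax":0,"ay":0,"az":0,"hand":40},
    {"x":0.02,"y":0.04,"z":1.3,"ax":0,"ay":0,"az":0,"hand":40},
    {"x":0.02,"y":0.04,"z":1.7,"ax":0,"ay":0,"az":0,"hand":40},
    {"x":0.02,"y":0.04,"z":1.9,"ax":0,"ay":0,"az":0,"hand":40},
    {"x":0.02,"y":0.04,"z":1.98,"ax":0,"ay":0,"az":0,"hand":40},
    {"x":0.02,"y":0.04,"z":2.01,"ax":0,"ay":0,"az":0,"hand":40},
    {"x":0.02,"y":0.04,"z":2.01,"ax":0,"ay":0,"az":0,"hand":40}
  ]
}}

```text
clock: 12.8
eef_pos: [529.1, -176.5, 35.6]
tcp_rot: [3.141, 0.001, 1.968]
contact_force: [-0.6, 0.3, -1.2]
opening: 0.545
grasp_force: 31.2
```

>>> {"api": "drive_tool", "payload": {
  "plan": [
    {"x":0,"y":0,"z":0.02,"ax":0,"ay":0,"az":0,"hand":40},
    {"x":0,"y":0,"z":0.03,"ax":0,"ay":0,"az":0,"hand":40},
    {"x":0,"y":0,"z":0.04,"ax":0,"ay":0,"az":0,"hand":40},
    {"x":0,"y":0,"z":0.04,"ax":0,"ay":0,"az":0,"hand":40}
  ]
}}

```text
clock: 13.2
eef_pos: [528.6, -176.6, 33.1]
tcp_rot: [3.141, 0.0, 1.967]
contact_force: [0.6, 0.4, -2.0]
opening: 0.543
grasp_force: 31.2
```

>>> {"api": "drive_tool", "payload": {
  "plan": [
    {"x":0,"y":0,"z":0.02,"ax":0,"ay":0,"az":0,"hand":40},
    {"x":0,"y":0,"z":0.03,"ax":0,"ay":0,"az":0,"hand":40},
    {"x":0,"y":0,"z":0.03,"ax":0,"ay":0,"az":0,"hand":40}
  ]
}}

```text
clock: 13.5
eef_pos: [528.8, -176.8, 32.0]
tcp_rot: [3.141, 0.001, 1.967]
contact_force: [-2.0, -0.9, 5.9]
opening: 0.546
grasp_force: 31.9
```

Contact shows up at the expected height, so I'll release.

>>> {"api": "drive_tool", "payload": {
  "plan": [
    {"x":0,"y":0,"z":0,"ax":0,"ay":0,"az":0,"hand":47},
    {"x":0,"y":0,"z":0,"ax":0,"ay":0,"az":0,"hand":54},
    {"x":0,"y":0,"z":0,"ax":0,"ay":0,"az":0,"hand":64},
    {"x":0,"y":0,"z":0,"ax":0,"ay":0,"az":0,"hand":76},
    {"x":0,"y":0,"z":0,"ax":0,"ay":0,"az":0,"hand":80},
    {"x":0,"y":0,"z":0,"ax":0,"ay":0,"az":0,"hand":80}
  ]
}}

```text
clock: 14.1
eef_pos: [528.5, -176.5, 31.4]
tcp_rot: [-3.142, -0.0, 1.967]
contact_force: [-0.4, -0.9, 0.4]
opening: 0.94
grasp_force: 0.0
```

>>> {"api": "drive_tool", "payload": {
  "plan": [
    {"x":0,"y":0,"z":-0.3,"ax":0,"ay":0,"az":0,"hand":80},
    {"x":0,"y":0,"z":-0.9,"ax":0,"ay":0,"az":0,"hand":80},
    {"x":0,"y":0,"z":-1.7,"ax":0,"ay":0,"az":0,"hand":80},
    {"x":0,"y":0,"z":-2.5,"ax":0,"ay":0,"az":0,"hand":80},
    {"x":0,"y":0,"z":-3.0,"ax":0,"ay":0,"az":0,"hand":80},
    {"x":0,"y":0,"z":-3.0,"ax":0,"ay":0,"az":0,"hand":80}
  ]
}}

```text
clock: 14.7
eef_pos: [530.9, -177.3, 185.5]
tcp_rot: [3.136, 0.005, 1.967]
contact_force: [0.0, -0.0, 0.9]
opening: 0.939
grasp_force: 0.0
```

```bash
python3 - <<'E'
from rig import monitor
from h import *
s=monitor.sense(); print(s["eef_pos"],s["clock"])
go(s,415,58.3,180)
E
```

```text
[ 530.89112788 -177.34354419  185.50623107] 14.7
xyz [ 5.243 -0.318  0.085] a [0.05 0.04 0.  ]
```

>>> {"api": "drive_tool", "payload": {
  "plan": [
    {"x":0.8,"y":-0.05,"z":0,"ax":0,"ay":0,"az":0,"hand":80},
    {"x":5.24,"y":-0.34,"z":0.1,"ax":0,"ay":0,"az":0,"hand":80},
    {"x":5.24,"y":-0.34,"z":0.1,"ax":0,"ay":0,"az":0,"hand":80},
    {"x":5.24,"y":-0.34,"z":0.1,"ax":0,"ay":0,"az":0,"hand":80},
    {"x":5.24,"y":-0.34,"z":0.1,"ax":0,"ay":0,"az":0,"hand":80},
    {"x":5.24,"y":-0.34,"z":0.1,"ax":0,"ay":0,"az":0,"hand":80},
    {"x":5.24,"y":-0.34,"z":0.1,"ax":0,"ay":0,"az":0,"hand":80},
    {"x":5.24,"y":-0.34,"z":0.1,"ax":0,"ay":0,"az":0,"hand":80}
  ]
}}

```text
clock: 15.5
eef_pos: [411.3, 58.8, 176.0]
tcp_rot: [-3.141, 0.0, 1.969]
contact_force: [0.8, -0.8, 0.2]
opening: 0.938
grasp_force: 0.0
```

```bash
python3 - <<'E'
from rig import monitor,imaging
from h import *
s=monitor.sense(); c=imaging.camera_info("wrist")
im=imaging.grab_frame("wrist"); cv2.imwrite("pics/w4.png",im[:,:,::-1])
np.savez("w4.npz",**c)
print(s["eef_pos"],s["clock"])
go(monitor.sense(),415,58.3,18)
E
```

```text
[411.34971591  58.75387837 175.99368533] 15.5
xyz [-0.024  0.062  3.162] a [-0.    0.    0.01]
```

View pics/w4.png

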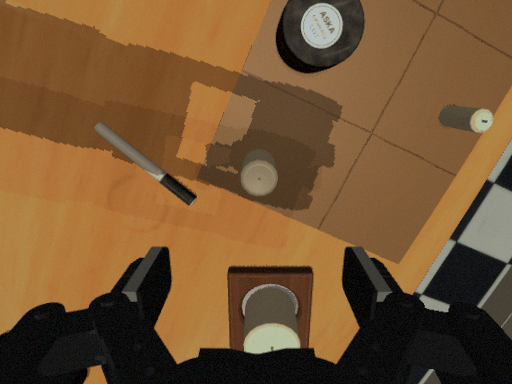

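Wrist view: candle c's top is at (259.5,179) and d's at (484,121). Candle a stands in its hollow at the bottom of the picture.

```bash
python3 - <<'E'
from rig import monitor
from h import *
c=np.load("w4.npz")
print(ray(c,(259.5,179),64),ray(c,(484,121),61))
go(monitor.sense(),415.5,57.8,19)
E
```

```text
[416.35081181  57.12850737  64.        ] [585.06900957 187.61484436  61.        ]
xyz [-0.037  0.067  3.142] a [-0.    0.    0.01]
```

>>> {"api": "drive_tool", "payload": {
  "plan": [
    {"x":-0.04,"y":0.07,"z":0.7,"ax":0,"ay":0,"az":0,"hand":75},
    {"x":-0.04,"y":0.07,"z":1.5,"ax":0,"ay":0,"az":0,"hand":70},
    {"x":-0.04,"y":0.07,"z":2.2,"ax":0,"ay":0,"az":0,"hand":70},
    {"x":-0.04,"y":0.07,"z":2.7,"ax":0,"ay":0,"az":0,"hand":70},
    {"x":-0.04,"y":0.07,"z":3.0,"ax":0,"ay":0,"az":0,"hand":70},
    {"x":-0.04,"y":0.07,"z":3.16,"ax":0,"ay":0,"az":0,"hand":64},
    {"x":-0.04,"y":0.07,"z":3.16,"ax":0,"ay":0,"az":0,"hand":56}
  ]
}}

```text
clock: 16.25
eef_pos: [415.3, 57.2, 17.5]
tcp_rot: [-3.14, -0.0, 1.966]
contact_force: [0.3, -0.7, -0.1]
opening: 0.657
grasp_force: 0.0
```

>>> {"api": "drive_tool", "payload": {
  "plan": [
    {"x":0,"y":0,"z":0,"ax":0,"ay":0,"az":0,"hand":48},
    {"x":0,"y":0,"z":0,"ax":0,"ay":0,"az":0,"hand":43},
    {"x":0,"y":0,"z":0,"ax":0,"ay":0,"az":0,"hand":39},
    {"x":0,"y":0,"z":0,"ax":0,"ay":0,"az":0,"hand":35},
    {"x":0,"y":0,"z":0,"ax":0,"ay":0,"az":0,"hand":28},
    {"x":0,"y":0,"z":0,"ax":0,"ay":0,"az":0,"hand":28},
    {"x":0,"y":0,"z":0,"ax":0,"ay":0,"az":0,"hand":28}
  ],
  "grip_force": 25
}}

```text
clock: 16.95
eef_pos: [416.2, 58.2, 19.2]
tcp_rot: [3.14, 0.0, 1.968]
contact_force: [-1.6, -1.2, 8.2]
opening: 0.396
grasp_force: 24.1
```

>>> {"api": "drive_tool", "payload": {
  "plan": [
    {"x":0,"y":0,"z":-0.2,"ax":0,"ay":0,"az":0,"hand":28},
    {"x":0,"y":0,"z":-0.6,"ax":0,"ay":0,"az":0,"hand":28},
    {"x":0,"y":0,"z":-1.1,"ax":0,"ay":0,"az":0,"hand":28},
    {"x":0,"y":0,"z":-1.7,"ax":0,"ay":0,"az":0,"hand":28},
    {"x":0,"y":0,"z":-2.1,"ax":0,"ay":0,"az":0,"hand":28},
    {"x":0,"y":0,"z":-2.3,"ax":0,"ay":0,"az":0,"hand":28},
    {"x":0,"y":0,"z":-2.3,"ax":0,"ay":0,"az":0,"hand":28}
  ]
}}

```text
clock: 17.65
eef_pos: [416.5, 58.2, 134.8]
tcp_rot: [3.139, 0.001, 1.967]
contact_force: [1.1, -0.7, -0.8]
opening: 0.397
grasp_force: 25.1
```

```bash
python3 - <<'E'
from rig import monitor
from h import *
s=monitor.sense(); print(s["eef_pos"],s["clock"],s["opening"]*85.4,s["contact_force"])
go(s,554,-238.5,135)
E
```

```text
[416.51878344  58.21464791 134.82835854] 17.65 33.898418621814656 [ 1.09069204 -0.65415326 -0.80382113]
xyz [-6.536e+00  2.440e-01  2.000e-03] a [0.03 0.01 0.  ]
```

>>> {"api": "drive_tool", "payload": {
  "plan": [
    {"x":-0.3,"y":0.01,"z":0,"ax":0,"ay":0,"az":0,"hand":28},
    {"x":-1.0,"y":0.04,"z":0,"ax":0,"ay":0,"az":0,"hand":28},
    {"x":-1.8,"y":0.07,"z":0,"ax":0,"ay":0,"az":0,"hand":28},
    {"x":-2.6,"y":0.1,"z":0,"ax":0,"ay":0,"az":0,"hand":28},
    {"x":-3.4,"y":0.13,"z":0,"ax":0,"ay":0,"az":0,"hand":28},
    {"x":-4.2,"y":0.16,"z":0,"ax":0,"ay":0,"az":0,"hand":28},
    {"x":-5.0,"y":0.19,"z":0,"ax":0,"ay":0,"az":0,"hand":28},
    {"x":-5.7,"y":0.22,"z":0,"ax":0,"ay":0,"az":0,"hand":28}
  ]
}}

```text
clock: 18.45
eef_pos: [535.7, -202.2, 131.8]
tcp_rot: [-3.14, -0.001, 1.967]
contact_force: [0.7, 0.5, -0.3]
opening: 0.399
grasp_force: 25.1
```

>>> {"api": "drive_tool", "payload": {
  "plan": [
    {"x":-0.5,"y":0.01,"z":0,"ax":0,"ay":0,"az":0,"hand":28},
    {"x":-0.75,"y":0.02,"z":0,"ax":0,"ay":0,"az":0,"hand":28},
    {"x":-0.83,"y":0.02,"z":0,"ax":0,"ay":0,"az":0,"hand":28},
    {"x":-0.83,"y":0.02,"z":0,"ax":0,"ay":0,"az":0,"hand":28},
    {"x":-0.83,"y":0.02,"z":0,"ax":0,"ay":0,"az":0,"hand":28}
  ]
}}

```text
clock: 18.95
eef_pos: [552.1, -237.2, 133.1]
tcp_rot: [-3.141, -0.001, 1.968]
contact_force: [-0.2, 0.2, -1.1]
opening: 0.398
grasp_force: 25.1
```

```bash
python3 - <<'E'
from rig import monitor,imaging
from h import *
im=imaging.grab_frame("side"); cv2.imwrite("pics/s5.png",cv2.resize(im[140:310,170:370],None,fx=3,fy=3)[:,:,::-1])
s=monitor.sense(); print(s["eef_pos"],s["clock"],s["opening"]*85.4,s["contact_force"])
go(s,554,-238,30.5)
E
```

```text
[ 552.29575697 -237.25666243  133.35898177] 19.0 33.755619156475646 [-0.91096396  0.32901495 -0.25129991]
xyz [-0.028  0.027  2.057] a [-0.   -0.01  0.01]
```

View pics/s5.png

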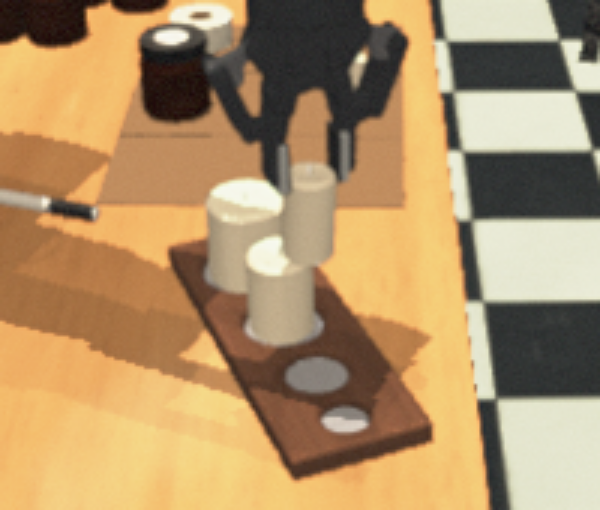

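Side crop: a and b are seated, at crop (247,240) and (281,290). Candle c hangs upright at crop (310,215), above plate c at crop (317,375).

>>> {"api": "drive_tool", "payload": {
  "plan": [
    {"x":-0.02,"y":0.02,"z":0.3,"ax":0,"ay":0,"az":0,"hand":28},
    {"x":-0.02,"y":0.02,"z":0.8,"ax":0,"ay":0,"az":0,"hand":28},
    {"x":-0.02,"y":0.02,"z":1.3,"ax":0,"ay":0,"az":0,"hand":28},
    {"x":-0.02,"y":0.02,"z":1.7,"ax":0,"ay":0,"az":0,"hand":28},
    {"x":-0.02,"y":0.02,"z":1.92,"ax":0,"ay":0,"az":0,"hand":28},
    {"x":-0.02,"y":0.02,"z":2.03,"ax":0,"ay":0,"az":0,"hand":28},
    {"x":-0.02,"y":0.02,"z":2.06,"ax":0,"ay":0,"az":0,"hand":28},
    {"x":-0.02,"y":0.02,"z":2.06,"ax":0,"ay":0,"az":0,"hand":28}
  ]
}}

```text
clock: 19.8
eef_pos: [554.6, -239.1, 31.0]
tcp_rot: [3.141, 0.001, 1.967]
contact_force: [-0.5, -0.1, 0.5]
opening: 0.396
grasp_force: 25.1
```

>>> {"api": "drive_tool", "payload": {
  "plan": [
    {"x":0,"y":0,"z":0.01,"ax":0,"ay":0,"az":0,"hand":28},
    {"x":0,"y":0,"z":0.02,"ax":0,"ay":0,"az":0,"hand":28},
    {"x":0,"y":0,"z":0.03,"ax":0,"ay":0,"az":0,"hand":28},
    {"x":0,"y":0,"z":0.03,"ax":0,"ay":0,"az":0,"hand":28}
  ]
}}

```text
clock: 20.2
eef_pos: [554.4, -239.2, 29.4]
tcp_rot: [3.141, 0.001, 1.967]
contact_force: [-0.6, 0.0, 1.5]
opening: 0.397
grasp_force: 25.3
```

>>> {"api": "drive_tool", "payload": {
  "plan": [
    {"x":0,"y":0,"z":0.01,"ax":0,"ay":0,"az":0,"hand":28},
    {"x":0,"y":0,"z":0.01,"ax":0,"ay":0,"az":0,"hand":28}
  ]
}}

```text
clock: 20.4
eef_pos: [554.6, -239.4, 29.3]
tcp_rot: [3.141, 0.001, 1.967]
contact_force: [-1.0, -0.1, 7.0]
opening: 0.399
grasp_force: 25.8
```

>>> {"api": "drive_tool", "payload": {
  "plan": [
    {"x":0,"y":0,"z":0,"ax":0,"ay":0,"az":0,"hand":35},
    {"x":0,"y":0,"z":0,"ax":0,"ay":0,"az":0,"hand":40},
    {"x":0,"y":0,"z":0,"ax":0,"ay":0,"az":0,"hand":50},
    {"x":0,"y":0,"z":0,"ax":0,"ay":0,"az":0,"hand":60},
    {"x":0,"y":0,"z":0,"ax":0,"ay":0,"az":0,"hand":65},
    {"x":0,"y":0,"z":0,"ax":0,"ay":0,"az":0,"hand":65}
  ]
}}

```text
clock: 21.0
eef_pos: [554.1, -239.0, 28.4]
tcp_rot: [-3.141, -0.0, 1.967]
contact_force: [0.6, 0.1, -0.8]
opening: 0.762
grasp_force: 0.0
```

>>> {"api": "drive_tool", "payload": {
  "plan": [
    {"x":0,"y":0,"z":-0.3,"ax":0,"ay":0,"az":0,"hand":65},
    {"x":0,"y":0,"z":-0.9,"ax":0,"ay":0,"az":0,"hand":65},
    {"x":0,"y":0,"z":-1.7,"ax":0,"ay":0,"az":0,"hand":65},
    {"x":0,"y":0,"z":-2.5,"ax":0,"ay":0,"az":0,"hand":65},
    {"x":0,"y":0,"z":-3.0,"ax":0,"ay":0,"az":0,"hand":65},
    {"x":0,"y":0,"z":-3.0,"ax":0,"ay":0,"az":0,"hand":65}
  ]
}}

```text
clock: 21.6
eef_pos: [556.7, -240.1, 184.0]
tcp_rot: [3.136, 0.006, 1.967]
contact_force: [0.6, -0.1, 0.6]
opening: 0.763
grasp_force: 0.0
```

```bash
python3 - <<'E'
from rig import monitor
from h import *
s=monitor.sense(); print(s["eef_pos"],s["clock"])
go(s,583,187.5,180)
E
```

```text
[ 556.65774797 -240.08655579  184.01198912] 21.6
xyz [7.685 3.788 0.057] a [0.05 0.06 0.  ]
```

>>> {"api": "drive_tool", "payload": {
  "plan": [
    {"x":0.7,"y":0.34,"z":0,"ax":0,"ay":0,"az":0,"hand":65},
    {"x":6.3,"y":3.1,"z":0,"ax":0,"ay":0,"az":0,"hand":65},
    {"x":6.3,"y":3.1,"z":0,"ax":0,"ay":0,"az":0,"hand":65},
    {"x":6.3,"y":3.1,"z":0,"ax":0,"ay":0,"az":0,"hand":65},
    {"x":6.3,"y":3.1,"z":0,"ax":0,"ay":0,"az":0,"hand":65},
    {"x":6.3,"y":3.1,"z":0,"ax":0,"ay":0,"az":0,"hand":65},
    {"x":6.3,"y":3.1,"z":0,"ax":0,"ay":0,"az":0,"hand":65},
    {"x":6.3,"y":3.1,"z":0,"ax":0,"ay":0,"az":0,"hand":65}
  ]
}}

```text
clock: 22.4
eef_pos: [575.0, 115.8, 178.4]
tcp_rot: [3.141, -0.001, 1.971]
contact_force: [-0.3, 0.3, -0.1]
opening: 0.761
grasp_force: 0.0
```

>>> {"api": "drive_tool", "payload": {
  "plan": [
    {"x":1.0,"y":0.5,"z":0,"ax":0,"ay":0,"az":0,"hand":65},
    {"x":1.38,"y":0.72,"z":0,"ax":0,"ay":0,"az":0,"hand":65},
    {"x":1.38,"y":0.72,"z":0,"ax":0,"ay":0,"az":0,"hand":65},
    {"x":1.38,"y":0.72,"z":0,"ax":0,"ay":0,"az":0,"hand":65}
  ]
}}

```text
clock: 22.8
eef_pos: [581.5, 188.6, 178.1]
tcp_rot: [-3.14, 0.0, 1.969]
contact_force: [-0.6, -0.9, 0.5]
opening: 0.759
grasp_force: 0.0
```

```bash
python3 - <<'E'
from rig import monitor,imaging
from h import *
s=monitor.sense(); c=imaging.camera_info("wrist")
im=imaging.grab_frame("wrist"); cv2.imwrite("pics/w6.png",im[:,:,::-1])
np.savez("w6.npz",**c)
print(s["eef_pos"],s["clock"])
go(monitor.sense(),583.3,187.5,16)
E
```

```text
[581.49309546 188.56687206 178.08442913] 22.8
xyz [-0.02   0.033  3.243] a [-0.01  0.    0.  ]
```

View pics/w6.png

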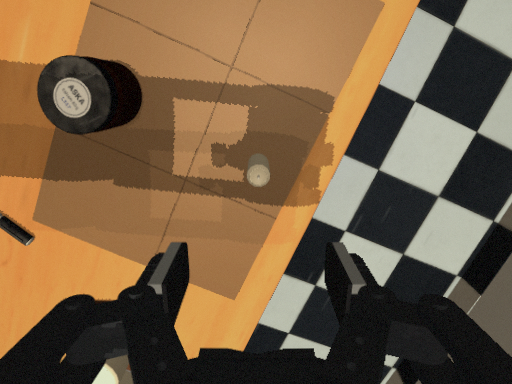

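Wrist view: candle d's top is at (258.5,176). The jar, at (85,95), is undisturbed.

```bash
python3 - <<'E'
from rig import monitor
from h import *
print(ray(np.load("w6.npz"),(258.5,176),61))
go(monitor.sense(),584,188,16)
E
```

```text
[585.0494889  187.94910052  61.        ]
xyz [-0.016  0.05   3.243] a [-0.01  0.    0.  ]
```

>>> {"api": "drive_tool", "payload": {
  "plan": [
    {"x":-0.02,"y":0.05,"z":0.7,"ax":0,"ay":0,"az":0,"hand":65},
    {"x":-0.02,"y":0.05,"z":1.5,"ax":0,"ay":0,"az":0,"hand":65},
    {"x":-0.02,"y":0.05,"z":2.2,"ax":0,"ay":0,"az":0,"hand":65},
    {"x":-0.02,"y":0.05,"z":2.7,"ax":0,"ay":0,"az":0,"hand":60},
    {"x":-0.02,"y":0.05,"z":3.05,"ax":0,"ay":0,"az":0,"hand":56},
    {"x":-0.02,"y":0.05,"z":3.24,"ax":0,"ay":0,"az":0,"hand":50},
    {"x":-0.02,"y":0.05,"z":3.24,"ax":0,"ay":0,"az":0,"hand":44}
  ]
}}

```text
clock: 23.55
eef_pos: [583.8, 187.5, 15.4]
tcp_rot: [-3.139, -0.0, 1.966]
contact_force: [-0.2, -0.5, -0.2]
opening: 0.517
grasp_force: 0.0
```

>>> {"api": "drive_tool", "payload": {
  "plan": [
    {"x":0,"y":0,"z":0,"ax":0,"ay":0,"az":0,"hand":36},
    {"x":0,"y":0,"z":0,"ax":0,"ay":0,"az":0,"hand":31},
    {"x":0,"y":0,"z":0,"ax":0,"ay":0,"az":0,"hand":27},
    {"x":0,"y":0,"z":0,"ax":0,"ay":0,"az":0,"hand":23},
    {"x":0,"y":0,"z":0,"ax":0,"ay":0,"az":0,"hand":19},
    {"x":0,"y":0,"z":0,"ax":0,"ay":0,"az":0,"hand":15},
    {"x":0,"y":0,"z":0,"ax":0,"ay":0,"az":0,"hand":15},
    {"x":0,"y":0,"z":0,"ax":0,"ay":0,"az":0,"hand":15}
  ],
  "grip_force": 20
}}

```text
clock: 24.35
eef_pos: [585.1, 189.2, 17.2]
tcp_rot: [3.141, 0.0, 1.968]
contact_force: [-0.4, -0.3, 7.1]
opening: 0.253
grasp_force: 19.6
```

>>> {"api": "drive_tool", "payload": {
  "plan": [
    {"x":0,"y":0,"z":-0.2,"ax":0,"ay":0,"az":0,"hand":15},
    {"x":0,"y":0,"z":-0.6,"ax":0,"ay":0,"az":0,"hand":15},
    {"x":0,"y":0,"z":-1.1,"ax":0,"ay":0,"az":0,"hand":15},
    {"x":0,"y":0,"z":-1.7,"ax":0,"ay":0,"az":0,"hand":15},
    {"x":0,"y":0,"z":-2.1,"ax":0,"ay":0,"az":0,"hand":15},
    {"x":0,"y":0,"z":-2.3,"ax":0,"ay":0,"az":0,"hand":15},
    {"x":0,"y":0,"z":-2.3,"ax":0,"ay":0,"az":0,"hand":15}
  ]
}}

```text
clock: 25.05
eef_pos: [585.5, 189.3, 133.0]
tcp_rot: [3.139, 0.0, 1.967]
contact_force: [0.2, 0.0, 0.7]
opening: 0.252
grasp_force: 19.6
```

```bash
python3 - <<'E'
from rig import monitor
from h import *
s=monitor.sense(); print(s["eef_pos"],s["clock"],s["opening"]*85.4,s["contact_force"])
go(s,574.5,-288.5,135)
E
```

```text
[585.4643069  189.32455586 133.02306314] 25.05 21.514227246108547 [0.21399516 0.00506068 0.67911025]
xyz [-8.73  -3.894 -0.047] a [0.02 0.   0.  ]
```

>>> {"api": "drive_tool", "payload": {
  "plan": [
    {"x":-0.3,"y":-0.13,"z":0,"ax":0,"ay":0,"az":0,"hand":15},
    {"x":-0.9,"y":-0.4,"z":0,"ax":0,"ay":0,"az":0,"hand":15},
    {"x":-1.6,"y":-0.71,"z":0,"ax":0,"ay":0,"az":0,"hand":15},
    {"x":-2.3,"y":-1.03,"z":0,"ax":0,"ay":0,"az":0,"hand":15},
    {"x":-3.0,"y":-1.34,"z":0,"ax":0,"ay":0,"az":0,"hand":15},
    {"x":-3.7,"y":-1.65,"z":0,"ax":0,"ay":0,"az":0,"hand":15},
    {"x":-4.4,"y":-1.96,"z":0,"ax":0,"ay":0,"az":0,"hand":15},
    {"x":-5.1,"y":-2.27,"z":0,"ax":0,"ay":0,"az":0,"hand":15}
  ]
}}

```text
clock: 25.85
eef_pos: [576.8, -92.2, 129.9]
tcp_rot: [-3.139, -0.001, 1.967]
contact_force: [0.7, 0.2, -1.3]
opening: 0.248
grasp_force: 19.6
```

>>> {"api": "drive_tool", "payload": {
  "plan": [
    {"x":-0.7,"y":-0.31,"z":0,"ax":0,"ay":0,"az":0,"hand":15},
    {"x":-1.4,"y":-0.62,"z":0,"ax":0,"ay":0,"az":0,"hand":15},
    {"x":-2.1,"y":-0.94,"z":0,"ax":0,"ay":0,"az":0,"hand":15},
    {"x":-2.8,"y":-1.25,"z":0,"ax":0,"ay":0,"az":0,"hand":15},
    {"x":-3.3,"y":-1.47,"z":0,"ax":0,"ay":0,"az":0,"hand":15},
    {"x":-3.55,"y":-1.58,"z":0,"ax":0,"ay":0,"az":0,"hand":15},
    {"x":-3.62,"y":-1.61,"z":0,"ax":0,"ay":0,"az":0,"hand":15},
    {"x":-3.62,"y":-1.61,"z":0,"ax":0,"ay":0,"az":0,"hand":15}
  ]
}}

```text
clock: 26.65
eef_pos: [573.5, -287.7, 130.7]
tcp_rot: [-3.141, -0.001, 1.967]
contact_force: [1.1, 0.6, -0.4]
opening: 0.246
grasp_force: 19.6
```

```bash
python3 - <<'E'
from rig import monitor,imaging
from h import *
im=imaging.grab_frame("side"); cv2.imwrite("pics/s7.png",cv2.resize(im[140:310,170:370],None,fx=3,fy=3)[:,:,::-1])
s=monitor.sense(); print(s["eef_pos"],s["clock"],s["opening"]*85.4,s["contact_force"])
go(s,574.5,-288,28.5)
c=imaging.camera_info("side"); print(cv2.projectPoints(np.array([s["eef_pos"]+[0,0,-16+31],s["eef_pos"]+[0,0,-16+61],[574.5,-288.,11]]),cv2.Rodrigues(c["R"])[0],c["t"],c["mtx"],c["dist"])[0][:,0]*3-[510,420])
E
```

```text
[ 573.7271537  -287.12283168  130.91405363] 26.7 21.505674809997114 [-1.28726536 -0.19381035 -0.58704953]
xyz [-0.025  0.009  2.048] a [-0.01 -0.01  0.01]
[[341.59653044 254.50338304]
 [341.23889858 214.52375854]
 [344.04203573 419.36440859]]
```

View pics/s7.png

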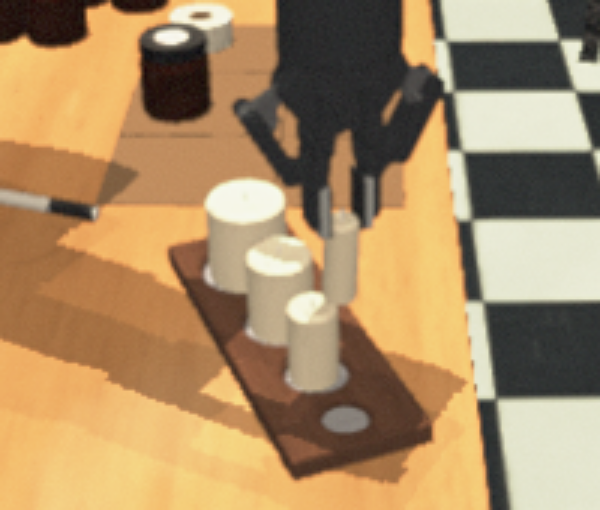

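Side crop: a, b and c stand in their hollows. Candle d hangs at crop (341,257), where I predicted it, above plate d at crop (344,419).

>>> {"api": "drive_tool", "payload": {
  "plan": [
    {"x":-0.02,"y":0.01,"z":0.3,"ax":0,"ay":0,"az":0,"hand":15},
    {"x":-0.02,"y":0.01,"z":0.8,"ax":0,"ay":0,"az":0,"hand":15},
    {"x":-0.02,"y":0.01,"z":1.3,"ax":0,"ay":0,"az":0,"hand":15},
    {"x":-0.02,"y":0.01,"z":1.7,"ax":0,"ay":0,"az":0,"hand":15},
    {"x":-0.02,"y":0.01,"z":1.92,"ax":0,"ay":0,"az":0,"hand":15},
    {"x":-0.02,"y":0.01,"z":2.03,"ax":0,"ay":0,"az":0,"hand":15},
    {"x":-0.02,"y":0.01,"z":2.06,"ax":0,"ay":0,"az":0,"hand":15},
    {"x":-0.02,"y":0.01,"z":2.06,"ax":0,"ay":0,"az":0,"hand":15}
  ]
}}

```text
clock: 27.5
eef_pos: [575.5, -288.8, 29.0]
tcp_rot: [3.141, 0.001, 1.968]
contact_force: [-0.5, -0.6, 0.1]
opening: 0.248
grasp_force: 19.6
```

>>> {"api": "drive_tool", "payload": {
  "plan": [
    {"x":0,"y":0,"z":0.01,"ax":0,"ay":0,"az":0,"hand":15},
    {"x":0,"y":0,"z":0.02,"ax":0,"ay":0,"az":0,"hand":15},
    {"x":0,"y":0,"z":0.03,"ax":0,"ay":0,"az":0,"hand":15},
    {"x":0,"y":0,"z":0.03,"ax":0,"ay":0,"az":0,"hand":15}
  ]
}}

```text
clock: 27.9
eef_pos: [575.2, -289.0, 27.3]
tcp_rot: [3.141, 0.0, 1.967]
contact_force: [0.0, -0.9, 1.1]
opening: 0.245
grasp_force: 19.8
```

>>> {"api": "drive_tool", "payload": {
  "plan": [
    {"x":0,"y":0,"z":0.01,"ax":0,"ay":0,"az":0,"hand":15},
    {"x":0,"y":0,"z":0.01,"ax":0,"ay":0,"az":0,"hand":15}
  ]
}}

```text
clock: 28.1
eef_pos: [575.5, -289.2, 27.2]
tcp_rot: [3.141, 0.001, 1.967]
contact_force: [-0.3, -0.3, 5.4]
opening: 0.249
grasp_force: 20.2
```

>>> {"api": "drive_tool", "payload": {
  "plan": [
    {"x":0,"y":0,"z":0,"ax":0,"ay":0,"az":0,"hand":21},
    {"x":0,"y":0,"z":0,"ax":0,"ay":0,"az":0,"hand":26},
    {"x":0,"y":0,"z":0,"ax":0,"ay":0,"az":0,"hand":34},
    {"x":0,"y":0,"z":0,"ax":0,"ay":0,"az":0,"hand":44},
    {"x":0,"y":0,"z":0,"ax":0,"ay":0,"az":0,"hand":54},
    {"x":0,"y":0,"z":0,"ax":0,"ay":0,"az":0,"hand":60},
    {"x":0,"y":0,"z":0,"ax":0,"ay":0,"az":0,"hand":60}
  ]
}}

```text
clock: 28.8
eef_pos: [575.0, -288.8, 26.4]
tcp_rot: [-3.142, -0.0, 1.967]
contact_force: [-0.9, -0.7, -0.1]
opening: 0.699
grasp_force: 0.0
```

>>> {"api": "drive_tool", "payload": {
  "plan": [
    {"x":0,"y":0,"z":-0.3,"ax":0,"ay":0,"az":0,"hand":60},
    {"x":0,"y":0,"z":-0.9,"ax":0,"ay":0,"az":0,"hand":60},
    {"x":0,"y":0,"z":-1.7,"ax":0,"ay":0,"az":0,"hand":60},
    {"x":0,"y":0,"z":-2.5,"ax":0,"ay":0,"az":0,"hand":60},
    {"x":0,"y":0,"z":-3.3,"ax":0,"ay":0,"az":0,"hand":60},
    {"x":0,"y":0,"z":-3.6,"ax":0,"ay":0,"az":0,"hand":60},
    {"x":0,"y":0,"z":-3.6,"ax":0,"ay":0,"az":0,"hand":60}
  ]
}}

```text
clock: 29.5
eef_pos: [576.5, -289.6, 210.2]
tcp_rot: [3.138, 0.004, 1.967]
contact_force: [0.3, 0.3, -1.1]
opening: 0.702
grasp_force: 0.0
```

```bash
python3 - <<'E'
from rig import monitor,imaging
from h import *
im=imaging.grab_frame("side"); cv2.imwrite("pics/s8.png",cv2.resize(im[110:300,150:370],None,fx=3,fy=3)[:,:,::-1])
s=monitor.sense(); print(s["eef_pos"],s["clock"],s["opening"],s["contact_force"])
E
```

```text
[ 575.3079393  -288.97693418  207.6939645 ] 29.55 0.7009216661029236 [ 0.22574181  0.42239878 -1.26227887]
```

View pics/s8.png

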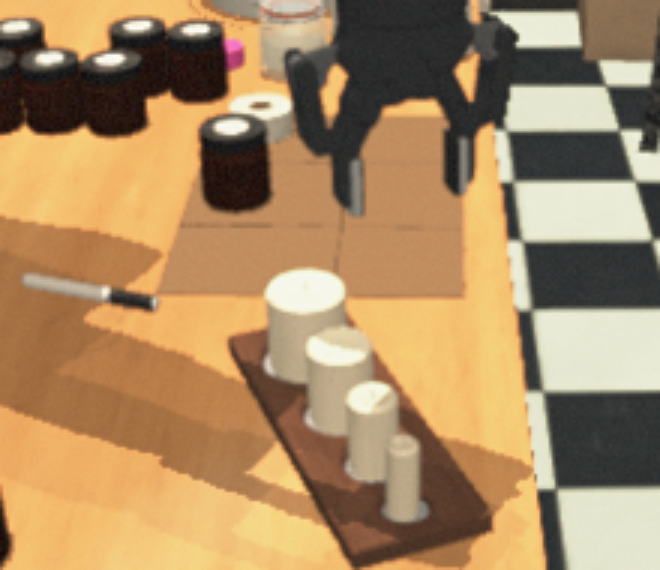

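The side crop shows all four candles upright in their own hollows, from a at (305,325) to d at (403,480). The jar and stickers haven't moved and the gripper is clear.

```bash
python3 -c "
from rig import r
print(r.sign_off())"
```

```text
the job is handed in; nothing more can be done
None
```

All four candles stand upright on their drip plates, thickest to thinnest, with the jar and stickers left where they were; I handed the job in at about 30 s of the 102 s allowed.

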